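# File a sample case into a packed row and close the row up

### The job

File the loose sample case into the packed row in the rack: wedge nose first, directly to the left of the one tall case, between it and the case on its left, nudging the row apart without toppling anything. Push it gently but fully home against the back fence, level with the row, then slide the rack's movable right wall back snug against the row so that no gaps are left and every case stands upright and square. Let go, and do not disturb the dropper bottle, the jar or the tub.

Things in the scene. Friction and masses are not known exactly. Their poses are not given: they have to be found in the camera images.
- rack: Fixed aluminium rack, L-shaped, open to the front and above, no floor. Origin on the table in its inner corner: back fence's inner face is x = 0, fixed left wall's inner face y = 0; +x points out through the fence, away from the robot, +y left, z up. The row fills x -0.100 to 0, from the left wall toward -y. Fence 156 mm long; fence and walls 45 mm high, 6 mm thick.
- follower (a joint): Sliding right wall of the rack, 45 mm high, 6 thick, reaching 107 mm forward of the fence (its block on the fence is 56 mm high); friction about 1.5 N. 0 at the start, its left face at rack y = -0.0676 beside the row of four; +: further right (-y), at most 0.045 m. Filing fans the row and pushes it out to about 0.02; snug against five square cases it reads 0.012 to 0.014. Push its right face.
- new_case_mid (a point): Centre (30 mm up) of the loose grey sample case, standing on the table: 100 mm long (own x), 16 thick (own y), 60 high, about 0.15 kg. Its front quarter (+x) is an upright wedge narrowing to a 4 mm round nose; the rest has flat parallel sides; rear upright edges rounded 5 mm. Grip it across its thickness, near the rear: fingers do not fit between the cases of the row.
- new_nose (a point): Tip of the wedge nose of the loose case, 50 mm ahead of its centre (own +x), half-way up. Fully home it is at the back fence (rack x = 0).
- new_rear (a point): Middle of the blunt rear end of the loose case, 50 mm behind its centre, half-way up: the face to push on. Fully home it is at rack x = -0.100, level with the rear ends of the row.
- index_case_mid (a point): Centre (40 mm up) of the one tall case of the row: same shape, 80 mm high, 16 mm thick. It may stand second, third or fourth from the left. Own x is its length (nose toward the fence), own y its thickness, +y to the left. The new case goes right against its +y side.
- case_a_mid (a point): Centre (30 mm up) of a low case of the row, same as the loose case, nose toward the fence; always the leftmost, by the left wall. Seams between cases are about 1 mm, narrower than a nose, but the rounded rear edges form a notch about 10 mm wide and 5 mm deep at each seam.
- case_b_mid (a point): Centre (30 mm up) of another low case of the row, same shape; second, third or fourth. Cases and rack are slick against one another (friction about 0.15): filing takes about 15 to 22 N of push. The cases on the right tend to turn (fan out) by about 0.1 rad as the new one enters.
- case_c_mid (a point): Centre (30 mm up) of another low case of the row, same shape; second, third or fourth.
- dropper: Small amber dropper bottle, 28 mm wide, 72 mm high, origin under its centre. Bystander.
- sample_jar: Small open glass jar, 46 mm wide, 66 mm high, origin under its centre. Bystander.
- yoghurt_tub: Printed food tub, 72 mm wide, 71 mm high, origin under its centre. Bystander.

How it is judged:
By the outcome, as a careful person would: the job done as asked, in the order asked, and still so for the second after the job is handed in, with the robot touching nothing.
It also fails if it takes over 61 s, if anything falls off the work surface, if the arm or the gripper's body presses on something with over 40 N, if the wrist force passes 120 N, or if a joint passes its speed limit or range.

### The arm

A 6-joint arm with a two-finger parallel gripper is mounted at the origin on a cart in front of the work surface, level with it; the furniture and walls round the work are solid. World frame = base frame: x ahead of the robot, y to its left, z up, the work surface at z = 0. Lengths are in m, angles in rad, forces in N, time in s.
With the tool pointing down it reaches from about 0.25 to 0.775 m from the base axis. Payload 4 kg.
Tool frame: the origin (TCP) lies at the centre of the arm's flange, where the gripper is bolted on; the fingertips stand 199 mm ahead of it and the grasp point (between the pads) lies 180 mm ahead of it (robot.tcp_to_tips is the z of the fingertips in the tool frame, in m); z points along the fingers, y is the line along which they close (so a half turn about z gives the same grasp; the last joint's range is limited). The gripper opens to 94 mm and grips with 3 to 60 N. Pads are 16 mm wide; open, the fingers measure 119 mm over their backs; the gripper's body (75 mm by 177 mm) begins 78 mm behind the grasp point.
Start: joints at [1.162, 0.087, 1.371, -0, 1.684, -0.103], TCP at [0.166, 0.524, 0.405] pointing down, gripper open.
Joint ranges: [-3.1, 3.1], [-0.76, 2.03], [0.27, 2.55], [-1.08, 4.22], [0.17, 2.65], [-2.57, 2.57]. Speed limits (rad/s): [2.79, 2.79, 3.14, 3.14, 3.14, 3.14].

### API

Orientations are given as [roll, pitch, yaw] about the fixed x, y, z axes, in that order (R = Rz(yaw) Ry(pitch) Rx(roll)).
In Python, from bench import robot gives the robot as it stands.
- The arm moves only by the tool play_rows, never from a script. Its arguments are lists of equal length, an entry for each row: "translation": the shift along the tool's x, y, z scaled (see below), a list of three; "twist": the turn, a rotation vector about the tool's x, y, z scaled (see below), a list of three; "gripper": the opening, from -1 (shut) to 1 (fully open). A call has 1 to 8 rows; each row shifts and turns the commanded pose from where the row before left it, along the tool's axes as they then stand; what a row does not reach is not made up. The controller multiplies each number of a shift by 0.04 m and each number of a turn by 0.1 rad. A row lasts 1/10 s, in which the tool goes at most 50 mm and 8.59 degrees, less where a joint would pass 70% of its speed; a pose out of reach is approached as far as the arm can. A call with a number of a shift or a turn outside -1 to 1 is refused whole. A call with a gripper value outside its range is refused whole. The fingers move at their own pace and stop on an object; the grip force is fixed at half the most. Time passes only in rows, so rows that do not move let the fingers close. It gives the time, the measured TCP pose, the force, the opening and the grip force at its end, in the units of the state.
- robot.get_obs(): the state, without advancing time (a new reading comes with each control period).
- robot.snapshot(name): name is "scene" or "top" or "wrist"; returns the picture (384x512x3 uint8, red, green, blue); there is no depth.
- robot.camera_model(name): a dict with "camera_matrix" (3x3 intrinsics, pixels), "rvec" (rotation vector, rad) and "tvec" (3), from world to camera coordinates, as OpenCV has them. Camera axes: x right, y down, z forward; pixel columns grow to the right and rows downward; lengths in m; the calibration is good to about 2 mm. A picture is of the moment at which its call begins: read the wrist's pose just before it. camera_model takes no time and is no camera call; for the wrist camera it gives the pose at the moment of the call.
- robot.close_job(): hands the job in; it is judged then, once.
Trained networks look in the newest picture that a camera, given by its name, has taken for a name from the list of things; names that differ only in an ending like _2 or _b are one class to them, and where a whole thing is asked for, a point or a joint stands for the part that bears it (a point fixed in the world has none). Each returns a list of dicts, best first, with "score" (0 to 1); they miss things now and then, are a little off and sometimes report something else, mostly with a low value. They report only what shows in the picture. A call takes as long as a camera call.
- robot.recognise(name, camera): "centre" ([x, y, z] in m, in world coordinates, good to about 4 mm: the middle of the surface that is visible of it).
- robot.spot_point(name, camera): "centre" ([x, y, z] in m, in world coordinates, good to about 4 mm: a listed point, or the origin of a listed thing).
The state is a dict: "time": time; "joint_positions": joint angles; "qvel": joint speeds; "joint_torque": joint torques, N m; "tool_pos": TCP position; "ee_rot": TCP orientation; "wrist_force": force on the tool from outside, world axes, zero at the start; "wrist_torque": the same for the moment, N m; "width": finger opening in m; "finger_force": force on a finger pad.
Only numpy, scipy, OpenCV 4.12 (cv2) and the standard library are available. Lean on these libraries where they do the work, as an engineer would, in place of code of your own. Each camera call takes 0.05 s, during which the arm holds its last target. There are 200 camera calls.

## Working session

There is one attempt and no reset: what is moved stays moved. The work goes in short steps, Python scripts to look and compute and a tool call to move; the robot and the scene stay as the last step left them, time stands still between calls to the robot, and variables do not carry over. Pictures are saved under pics/ and viewed, at most 10 in all, crops included, and the job is handed in when it is done.

Besides the shell and the picture viewer there is one more tool, called after "Request:" in YAML: its name, and indented under it one key for each argument. play_rows: Moves the arm, as the interface text tells. Its arguments: {"type":"object","properties":{"translation":{"type":"array","items":{"type":"array","items":{"type":"number","minimum":-1,"maximum":1}}},"twist":{"type":"array","items":{"type":"array","items":{"type":"number","minimum":-1,"maximum":1}}},"gripper":{"type":"array","items":{"type":"number"}}},"required":["translation","twist","gripper"]}

```bash
mkdir -p pics; ls; cat > h.py <<'E'
import numpy as np, cv2
from bench import robot
from scipy.spatial.transform import Rotation as R
def save(cam,fn):
    im=robot.snapshot(cam); cv2.imwrite('pics/'+fn,im[:,:,::-1]); return im
def ray(cam,uv,z,m=None):
    m=m or robot.camera_model(cam); K=np.array(m['camera_matrix']);Rm=cv2.Rodrigues(np.array(m['rvec'],float))[0];t=np.array(m['tvec'],float).ravel()
    d=Rm.T@np.linalg.solve(K,[uv[0],uv[1],1.]); c=-Rm.T@t
    return c+d*(z-c[2])/d[2]
def proj(cam,p,m=None):
    m=m or robot.camera_model(cam)
    return cv2.projectPoints(np.array(p,float).reshape(-1,3),np.array(m['rvec'],float),np.array(m['tvec'],float),np.array(m['camera_matrix'],float),None)[0].reshape(-1,2)
E
python3 - <<'E'
from h import *
np.set_printoptions(precision=4,suppress=True)
a=save('top','top0.png'); b=save('scene','scene0.png')
o=robot.get_obs(); print({k:np.round(v,3) for k,v in o.items()})
for cam in ('top','scene'):
  for n in ['rack','follower','new_case_mid','new_nose','new_rear','index_case_mid','case_a_mid','case_b_mid','dropper','sample_jar','yoghurt_tub']:
    print(cam,n,[(np.round(d['centre'],3),round(d['score'],2)) for d in robot.spot_point(n,cam)][:4])
cv2.imwrite('pics/both0.png',cv2.resize(np.hstack([a,b])[:,:,::-1],(800,300)))
E
```

```text
pics
{'time': np.float64(0.1), 'joint_positions': array([ 1.162,  0.088,  1.372, -0.   ,  1.684, -0.103]), 'qvel': array([-0.001, -0.001, -0.003, -0.001, -0.001,  0.001]), 'joint_torque': array([  0.002, -34.125, -30.33 ,   0.072,   0.03 ,  -0.   ]), 'tool_pos': array([0.166, 0.524, 0.404]), 'ee_rot': array([-3.14 , -0.   ,  2.836]), 'wrist_force': array([ 0.786, -0.479,  0.055]), 'wrist_torque': array([ 0.021,  0.012, -0.011]), 'finger_force': np.float64(0.0), 'width': np.float64(0.094)}
top rack [(array([0.685, 0.17 , 0.001]), 0.82), (array([ 0.526, -0.196,  0.025]), 0.41)]Traceback (most recent call last):
  File "<stdin>", line 7, in <module>
ValueError: it knows: case_a_mid, case_b_mid, case_c_mid, dropper, index_case_mid, new_case_mid, new_nose, new_rear, rack, sample_jar, yoghurt_tub
```

View pics/top0.png

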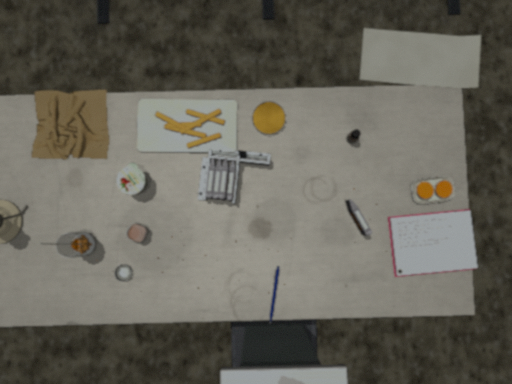

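View pics/scene0.png

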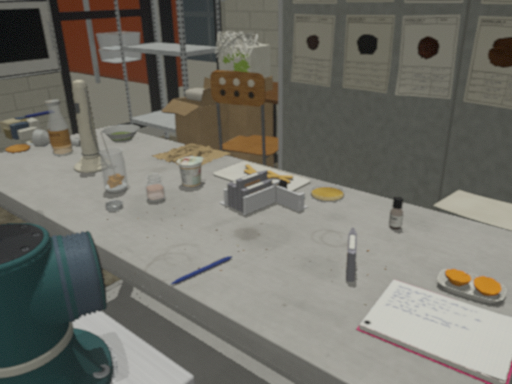

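The top view shows the rack at about (222,175) with four cases in it, the tub at (131,180), the jar at (137,233) or (123,272), and the dropper at (354,136). I can't clearly make out the loose case yet.

```bash
python3 - <<'E'
from h import *
np.set_printoptions(precision=4,suppress=True)
save('top','top1.png');save('scene','s1.png');w=save('wrist','w1.png')
for cam in ('top','scene','wrist'):
  m=robot.camera_model(cam);Rm=cv2.Rodrigues(np.array(m['rvec'],float))[0];print(cam,-Rm.T@np.array(m['tvec']).ravel(),np.array(m['camera_matrix'])[0,0])
  for n in ['rack','new_case_mid','new_nose','new_rear','index_case_mid','case_a_mid','dropper','sample_jar','yoghurt_tub']:
    print(cam,n,[(np.round(d['centre'],3).tolist(),round(d['score'],2)) for d in robot.spot_point(n,cam)][:5])
t=cv2.imread('pics/top1.png');s=cv2.imread('pics/s1.png')
A=cv2.resize(t[130:230,170:270],(400,400),interpolation=cv2.INTER_CUBIC);B=cv2.resize(s[150:230,200:320],(400,267),interpolation=cv2.INTER_CUBIC)
C=np.zeros((600,800,3),np.uint8);C[:400,:400]=A;C[:300,400:]=cv2.resize(w[:,:,::-1],(400,300));C[300:567,400:]=B
cv2.imwrite('pics/c1.png',C)
E
```

```text
top [0.4995 0.0544 1.2414] 481.4768096860211
top rack [([0.626, 0.119, 0.03], 0.72), ([0.57, -0.175, 0.031], 0.7), ([0.683, 0.173, -0.0], 0.69)]
top new_case_mid [([0.524, -0.193, 0.025], 0.82)]
top new_nose [([0.57, -0.175, 0.031], 0.92)]
top new_rear [([0.479, -0.22, 0.031], 0.86)]
top index_case_mid [([0.626, 0.139, 0.04], 0.75), ([0.632, 0.146, 0.027], 0.26)]
top case_a_mid [([0.63, 0.171, 0.032], 0.82)]
top dropper [([0.626, 0.138, 0.041], 0.74), ([0.728, -0.19, -0.003], 0.45)]
top sample_jar [([0.504, 0.365, 0.004], 0.8)]
top yoghurt_tub [([0.63, 0.368, 0.001], 0.7), ([0.685, 0.174, 0.002], 0.47)]
scene [-0.1605 -0.5411  0.4868] 455.8889318251376
scene rack [([0.688, 0.17, 0.004], 0.69)]
scene new_case_mid [([0.522, -0.195, 0.03], 0.94)]
scene new_nose [([0.572, -0.172, 0.028], 0.76), ([0.684, 0.17, 0.003], 0.51)]
scene new_rear []
scene index_case_mid [([0.625, 0.135, 0.037], 0.75)]
scene case_a_mid [([0.631, 0.169, 0.024], 0.46)]
scene dropper [([0.732, -0.192, -0.002], 0.88), ([0.682, 0.17, 0.004], 0.52)]
scene sample_jar [([0.503, 0.361, -0.001], 0.69)]
scene yoghurt_tub [([0.628, 0.366, 0.004], 0.66)]
wrist [0.0997 0.5451 0.3855] 323.19397930026565
wrist rack []
wrist new_case_mid []
wrist new_nose []
wrist new_rear []
wrist index_case_mid []
wrist case_a_mid []
wrist dropper []
wrist sample_jar []
wrist yoghurt_tub []
```

View pics/c1.png

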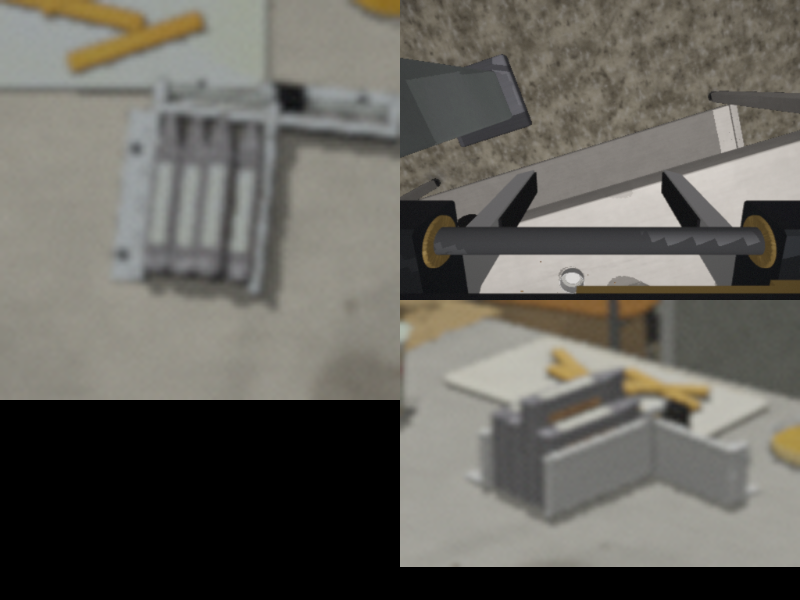

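The knife-like object at top pixel (358,217) is the loose case, at about (0.523,-0.194) with yaw about 0.46. The rack sits at about (0.685,0.171) with yaw about -0.1, and the tall case looks third from the left. I'll move to look at the rack from close by.

Request:
play_rows:
  translation:
    - [-0.8,-0.52,0]
    - [-0.8,-0.52,0]
    - [-0.8,-0.52,0]
    - [-0.8,-0.52,0]
    - [-0.8,-0.52,0]
    - [-0.8,-0.52,0]
    - [-0.8,-0.52,0]
    - [-0.8,-0.52,0]
  twist:
    - [0,0,0]
    - [0,0,0]
    - [0,0,0]
    - [0,0,0]
    - [0,0,0]
    - [0,0,0]
    - [0,0,0]
    - [0,0,0]
  gripper: [1,1,1,1,1,1,1,1]

```text
time: 2.45
tool_pos: [0.3603, 0.2874, 0.4049]
ee_rot: [3.141, 0.001, 2.836]
wrist_force: [0.5, 0.4, -0.1]
width: 0.0939
finger_force: 0.0
```

Request:
play_rows:
  translation:
    - [-0.8,-0.52,0]
    - [-0.8,-0.52,0]
    - [-0.8,-0.52,0]
    - [-0.8,-0.52,0]
    - [-0.8,-0.52,0]
    - [0,0,0]
    - [0,0,0]
    - [0,0,0]
  twist:
    - [0,0,0]
    - [0,0,0]
    - [0,0,0]
    - [0,0,0]
    - [0,0,0]
    - [0,0,1]
    - [0,0,1]
    - [0,0,1]
  gripper: [1,1,1,1,1,1,1,1]

```text
time: 3.25
tool_pos: [0.4812, 0.1409, 0.4046]
ee_rot: [-3.142, -0.0, 2.531]
wrist_force: [0.6, 0.7, 0.7]
width: 0.0937
finger_force: 0.0
```

Request:
play_rows:
  translation:
    - [0,0,0]
    - [0,0,0]
    - [0,0,0]
    - [0,0,0]
    - [0,0,0]
    - [0,0,0]
    - [0,0,0]
    - [0,0,0]
  twist:
    - [0,0,1]
    - [0,0,1]
    - [0,0,1]
    - [0,0,1]
    - [0,0,1]
    - [0,0,1]
    - [0,0,1]
    - [0,0,1]
  gripper: [1,1,1,1,1,1,1,1]

```text
time: 4.05
tool_pos: [0.4808, 0.1414, 0.4048]
ee_rot: [3.141, -0.0, 1.732]
wrist_force: [-0.2, -0.1, -0.4]
width: 0.094
finger_force: 0.0
```

Request:
play_rows:
  translation:
    - [0,0,0]
    - [0,0,0]
    - [0,0,0]
    - [0,0,0]
    - [0,0,0]
    - [0,0,0]
    - [0,0,0]
    - [0,0,0]
  twist:
    - [0,0,1]
    - [0,0,1]
    - [0,0,1]
    - [0,0,1]
    - [0,0,1]
    - [0,0,1]
    - [0,0,1]
    - [0,0,1]
  gripper: [1,1,1,1,1,1,1,1]

```text
time: 4.85
tool_pos: [0.4808, 0.1414, 0.4047]
ee_rot: [3.142, -0.0, 0.932]
wrist_force: [-0.4, -0.2, -0.4]
width: 0.0939
finger_force: 0.0
```

Request:
play_rows:
  translation:
    - [0,0,0]
    - [0,0,0]
    - [0,0,0]
    - [0,0,0]
    - [0,0,0]
    - [0,0,0]
    - [0,0,0]
    - [0,0,0]
  twist:
    - [0,0,1]
    - [0,0,1]
    - [0,0,1]
    - [0,0,1]
    - [0,0,1]
    - [0,0,1]
    - [0,0,1]
    - [0,0,1]
  gripper: [1,1,1,1,1,1,1,1]

```text
time: 5.65
tool_pos: [0.4809, 0.1414, 0.4047]
ee_rot: [-3.142, -0.0, 0.132]
wrist_force: [0.5, 0.3, 0.5]
width: 0.0941
finger_force: 0.0
```

```bash
python3 - <<'E'
from h import *
o=robot.get_obs();print(o['time'],np.round(o['tool_pos'],4),np.round(o['ee_rot'],3),np.round(o['joint_positions'],2))
m=robot.camera_model('wrist');save('wrist','w2.png');np.save('m2.npy',m,allow_pickle=True)
Rm=cv2.Rodrigues(np.array(m['rvec'],float))[0];print(Rm[2])
for n in ['rack','index_case_mid','case_a_mid','case_b_mid']:
    print(n,[(np.round(d['centre'],3).tolist(),round(d['score'],2)) for d in robot.spot_point(n,'wrist')][:5])
E
```

```text
5.65 [0.4809 0.1414 0.4047] [-3.142 -0.     0.132] [ 0.17 -0.02  1.48  0.    1.68  1.61]
[-0.23789725 -0.03278427 -0.97073688]
rack [([0.634, 0.171, 0.03], 0.62)]
index_case_mid [([0.628, 0.142, 0.041], 0.89), ([0.632, 0.173, 0.032], 0.74)]
case_a_mid [([0.634, 0.169, 0.03], 0.67)]
case_b_mid [([0.627, 0.116, 0.028], 0.91)]
```

View pics/w2.png

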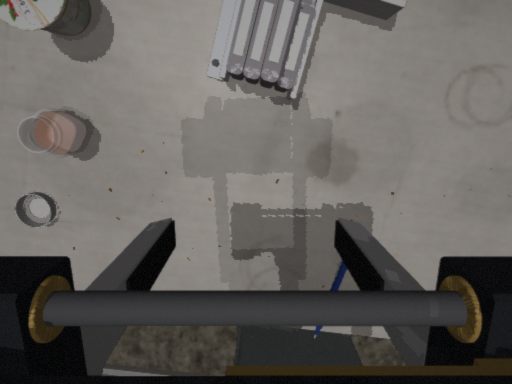

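The wrist view shows the rack at the top, with its rear row edge from about (230,70) to (290,88). I'll zoom in there.

```bash
python3 - <<'E'
import cv2
a=cv2.imread('pics/w2.png')[0:104,200:330]
cv2.imwrite('pics/z2.png',cv2.resize(a,None,fx=5.7,fy=5.7,interpolation=cv2.INTER_CUBIC))
E
```

```text
(no output)
```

View pics/z2.png

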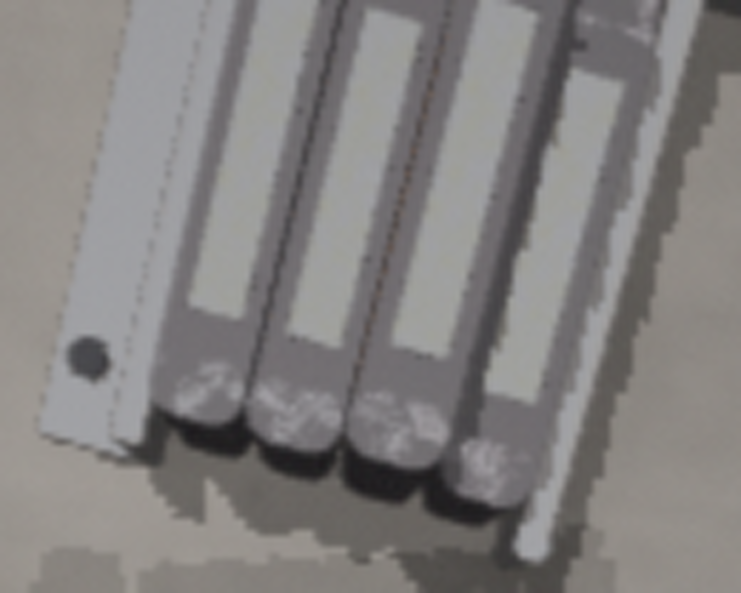

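```bash
python3 - <<'E'
from h import *
m=np.load('m2.npy',allow_pickle=True).item()
f=lambda u,v,z: ray('wrist',((u+.5)/5.7-.5+200,(v+.5)/5.7-.5),z,m)[:2]
def line(a,b,z):
    p,q=f(*a,z),f(*b,z); return p,q,np.arctan2(*(p-q)[::-1])
L={'wall':((213,20),(152,400),.045),'s12':((335,30),(250,385),.06),'s23':((445,40),(350,400),.06),'s23h':((445,40),(350,400),.08),'foll_left':((680,40),(518,540),.045),'foll_right':((703,20),(545,550),.045)}
for k,v in L.items(): p,q,a=line(*v); print(k,p,q,a)
th=np.mean([line(*L[k])[2] for k in('wall','s12','s23')]);print(th)
x=np.array([np.cos(th),np.sin(th)]);y=np.array([-x[1],x[0]])
for k,v in L.items(): p,q,a=line(*v); print(k,'lat',(p+q)/2@y)
for n,c,z in(('a',(200,425),.06),('b',(290,450),.06),('idx',(395,470),.08),('c',(485,508),.06)): print(n,'rear x',f(*c,z)@x,f(*c,z)@y)
E
```

```text
wall [0.64715112 0.17952285] [0.58657469 0.18300973] -0.05749821357280491
s12 [0.64401965 0.15880022] [0.58945362 0.16567923] -0.12540608276119233
s23 [0.64490428 0.14121674] [0.58931013 0.14888265] -0.13702642450815317
s23h [0.63909338 0.14177009] [0.5869148  0.14896502] -0.13702642450815303
foll_left [0.65442405 0.1019279 ] [0.57184991 0.11611833] -0.1701884393558325
foll_right [0.65788784 0.09866808] [0.57079809 0.11109854] -0.1417740493564249
-0.10664357361405014
wall lat 0.24589635222512335
s12 lat 0.22696443940781297
s23 lat 0.2099115088532279
s23h lat 0.20979082504583849
foll_left lat 0.17366700126822993
foll_right lat 0.16967908092137562
a rear x 0.560378369366341 0.23416247427321177
b rear x 0.5600778615228413 0.21863325240461615
idx rear x 0.5593056786901952 0.20119460896165375
c rear x 0.5588233197176574 0.18448941877908434
```

Request:
play_rows:
  translation:
    - [0,1,0]
    - [0,1,0]
    - [0,1,0]
    - [0,1,0]
    - [0,1,0]
    - [0,1,0]
    - [0,1,0]
    - [0,1,0]
  twist:
    - [0,0,0]
    - [0,0,0]
    - [0,0,0]
    - [0,0,0]
    - [0,0,0]
    - [0,0,0]
    - [0,0,0]
    - [0,0,0]
  gripper: [1,1,1,1,1,1,1,1]

```text
time: 6.7
tool_pos: [0.5241, -0.1773, 0.4048]
ee_rot: [-3.142, -0.0, 0.137]
wrist_force: [0.1, 0.7, 0.5]
width: 0.094
finger_force: 0.0
```

Request:
play_rows:
  translation:
    - [0,0.45,0]
    - [0,0,0]
    - [0,0,0]
    - [0,0,0]
    - [0,0,0]
  twist:
    - [0,0,0]
    - [0,0,-0.85]
    - [0,0,-0.85]
    - [0,0,-0.8]
    - [0,0,-0.8]
  gripper: [1,1,1,1,1]

```text
time: 7.2
tool_pos: [0.5267, -0.1929, 0.4046]
ee_rot: [-3.141, -0.0, 0.471]
wrist_force: [0.1, -0.4, 0.3]
width: 0.0938
finger_force: 0.0
```

```bash
python3 - <<'E'
from h import *
o=robot.get_obs();print(o['time'],np.round(o['tool_pos'],4),np.round(o['ee_rot'],3),np.round(o['joint_positions'],2))
m=robot.camera_model('wrist');save('wrist','w3.png');np.save('m3.npy',m,allow_pickle=True)
for n in ['new_case_mid','new_nose','new_rear']:
    print(n,[(np.round(d['centre'],4).tolist(),round(d['score'],2)) for d in robot.spot_point(n,'wrist')][:3])
E
```

```text
7.2 [ 0.5267 -0.1929  0.4046] [-3.141 -0.     0.471] [-0.45  0.11  1.34  0.    1.69  0.65]
new_case_mid [([0.5273, -0.1919, 0.0318], 0.93)]
new_nose [([0.5721, -0.1708, 0.0341], 0.67)]
new_rear [([0.4803, -0.2213, 0.0278], 0.59)]
```

View pics/w3.png

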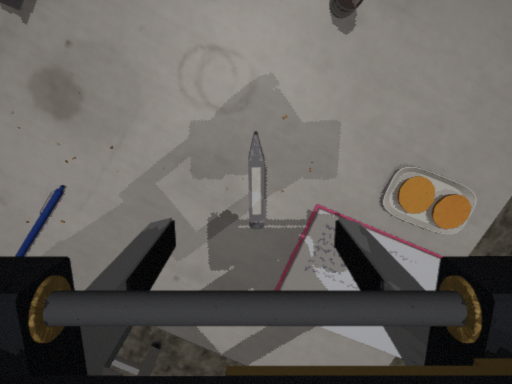

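The loose case is nearly parallel to the tool x axis. Its nose shows at (256,132) and its rear at (257,228).

```bash
python3 - <<'E'
from h import *
m=np.load('m3.npy',allow_pickle=True).item()
n=ray('wrist',(256,133),.06,m);r=ray('wrist',(257,222),.06,m);a=(n-r)[:2];print(n,r,np.linalg.norm(a),np.arctan2(a[1],a[0]))
g=cv2.cvtColor(cv2.imread('pics/w3.png'),cv2.COLOR_BGR2GRAY)
for v in(170,185,200,212):print(v,g[v,244:272])
p,ye=np.array([.5267,-.1929]),.471
x=np.array([np.cos(ye),np.sin(ye)]);y=np.array([x[1],-x[0]])
for q in(n,r):print('tool',(q[:2]-p)@x,(q[:2]-p)@y)
for v in (170,212):
  for u in (249,257,265): q=ray('wrist',(u,v),.06,m); print(u,v,(q[:2]-p)@x,(q[:2]-p)@y)
E
```

```text
[ 0.57139739 -0.17253607  0.06      ] [ 0.48883069 -0.21583685  0.06      ] 0.09323205440509473 0.4830031024159504
170 [116 116 117 116 102  92  91 111 148 153 153 155 155 151 150 147 128  99
  90  88  77  73  81 113 120 123 122 123]
185 [139 139 140 139 121  98  92 110 145 150 148 149 148 148 147 147 127  98
  90  88  78  77  85 114 120 120 120 119]
200 [117 118 119 118 115 106 104 112 150 159 160 160 159 159 158 151 139 105
  89  89  94  96 107 133 141 142 143 142]
212 [118 117 121 133 126  99  88  91 126 147 150 151 151 148 147 147 135 101
  87  88  94  96 106 132 139 139 139 140]
tool 0.049071202112336836 0.002136075177758493
tool -0.04415413619409214 0.0032551222037632173
249 170 0.01183850476098876 -0.00498567079347943
257 170 0.011834151947704647 0.0031793881928941555
265 170 0.011829798965819502 0.01134476344309923
249 212 -0.0330295863114508 -0.005192045507864911
257 212 -0.03303497886307774 0.0032400815870537083
265 212 -0.03304037163041103 0.011672545973669363
```

Request:
play_rows:
  translation:
    - [-0.9,0.07,0]
    - [0,0,1]
    - [0,0,1]
    - [0,0,1]
    - [0,0,1]
    - [0,0,0.8]
    - [0,0,0]
    - [0,0,0]
  twist:
    - [0,0,-0.05]
    - [0,0,0]
    - [0,0,0]
    - [0,0,0]
    - [0,0,0]
    - [0,0,0]
    - [0,0,0]
    - [0,0,0]
  gripper: [1,0.2,0.2,0.2,0.2,0.2,-1,-1]

```text
time: 8.2
tool_pos: [0.4959, -0.212, 0.2129]
ee_rot: [-3.141, 0.0, 0.471]
wrist_force: [-0.1, 0.5, 1.0]
width: 0.0436
finger_force: 0.0
```

Request:
play_rows:
  translation:
    - [0,0,0]
    - [0,0,0]
    - [0,0,0]
  twist:
    - [0,0,0]
    - [0,0,0]
    - [0,0,0]
  gripper: [-1,-1,-1]

```text
time: 8.5
tool_pos: [0.4963, -0.2124, 0.2147]
ee_rot: [3.139, -0.002, 0.471]
wrist_force: [-0.3, 0.6, -0.2]
width: 0.0198
finger_force: 0.1
```

Request:
play_rows:
  translation:
    - [0,0,0]
    - [0,0,0]
    - [0,0,-0.5]
    - [0,0,-0.5]
  twist:
    - [0,0,0]
    - [0,0,0]
    - [0,0,0]
    - [0,0,0]
  gripper: [-1,-1,-1,-1]

```text
time: 8.9
tool_pos: [0.4952, -0.2119, 0.2517]
ee_rot: [-3.139, 0.002, 0.471]
wrist_force: [-0.0, -0.3, -1.4]
width: 0.0156
finger_force: 30.0
```

Gripped: width 15.6 mm, 30 N. I'll carry it to the front of the rack.

Request:
play_rows:
  translation:
    - [0.36,-0.875,0]
    - [0.36,-0.875,0]
    - [0.36,-0.875,0]
    - [0.36,-0.875,0]
    - [0.36,-0.875,0]
    - [0.36,-0.875,0]
    - [0.36,-0.875,0]
    - [0.36,-0.875,0]
  twist:
    - [0,0,0]
    - [0,0,0]
    - [0,0,0]
    - [0,0,0]
    - [0,0,0]
    - [0,0,0]
    - [0,0,0]
    - [0,0,0]
  gripper: [-1,-1,-1,-1,-1,-1,-1,-1]

```text
time: 9.7
tool_pos: [0.4707, 0.091, 0.2521]
ee_rot: [-3.141, 0.001, 0.471]
wrist_force: [0.7, -0.1, -2.3]
width: 0.0156
finger_force: 30.0
```

Request:
play_rows:
  translation:
    - [0.36,-0.875,0]
    - [0.36,-0.875,0]
    - [0,0,0]
    - [0,0,0]
    - [0,0,0]
    - [0,0,0]
    - [0,0,0]
    - [0,0,0]
  twist:
    - [0,0,0]
    - [0,0,0]
    - [0,0,1]
    - [0,0,1]
    - [0,0,1]
    - [0,0,1]
    - [0,0,1]
    - [0,0,1]
  gripper: [-1,-1,-1,-1,-1,-1,-1,-1]

```text
time: 10.5
tool_pos: [0.465, 0.165, 0.2519]
ee_rot: [3.141, 0.001, -0.133]
wrist_force: [-0.6, 1.0, -1.1]
width: 0.0155
finger_force: 30.0
```

```bash
cat > look.py <<'E'
from h import *
import sys
o=robot.get_obs();print(o['time'],np.round(o['tool_pos'],4),np.round(o['ee_rot'],3),np.round(o['joint_positions'],2))
m=robot.camera_model('wrist');i=save('wrist','w%s.png'%sys.argv[1]);np.save('m%s.npy'%sys.argv[1],m,allow_pickle=True)
r=[int(x) for x in sys.argv[2:6]]
if r:
  a=i[r[0]:r[1],r[2]:r[3],::-1];s=min(800/a.shape[1],600/a.shape[0]);print(s)
  cv2.imwrite('pics/z%s.png'%sys.argv[1],cv2.resize(a,None,fx=s,fy=s,interpolation=cv2.INTER_CUBIC))
E
python3 look.py 4 0 240 110 400
```

```text
10.5 [0.465  0.165  0.2519] [ 3.141e+00  1.000e-03 -1.330e-01] [ 0.23  0.05  1.72 -0.    1.37  1.93]
2.5
```

View pics/z4.png

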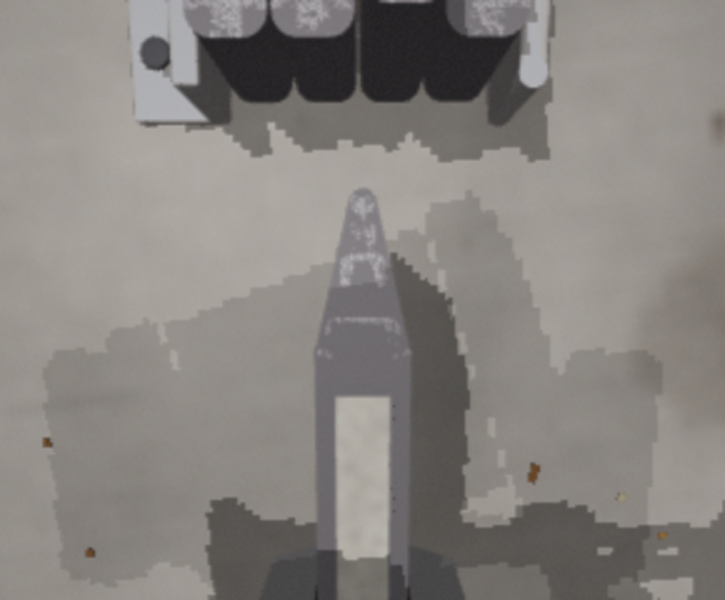

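The nose at crop (362,190) lines up with seam 2-3 at (360,98), and the row rear is parallel to the picture rows. I'll get the residual offset and the distance.

```bash
python3 - <<'E'
from h import *
m=np.load('m4.npy',allow_pickle=True).item()
p=np.array([.465,.165]);ye=-.133;x=np.array([np.cos(ye),np.sin(ye)]);y=np.array([x[1],-x[0]])
for n,u,v,z in(('nose',362,188,.099),('body',363,350,.099),('bodyL',316,380,.099),('bodyR',411,380,.099),('notch23 floor',360,98,0),('notch12',296,98,0),('notch34',425,98,0),('notch23 top',357,35,.06),('notch12top',270,28,.06),('rear a bottom',262,102,0),('rear b',325,102,0),('rear i',390,102,0),('rear c',453,102,0),('rear b top',312,38,.06),('wall front',185,85,.045),('foll front',533,88,.045)):
  q=ray('wrist',(u/2.5+110,v/2.5),z,m)[:2]-p; print(n,(q@x*1e3).round(1),(q@y*1e3).round(1))
E
```

```text
nose 83.7 0.5
body 58.6 0.7
bodyL 53.7 -7.1
bodyR 53.6 8.6
notch23 floor 116.4 0.2
notch12 116.4 -16.8
notch34 116.4 17.5
notch23 top 115.7 -0.3
notch12top 116.9 -17.1
rear a bottom 115.4 -25.8
rear b 115.4 -9.1
rear i 115.4 8.2
rear c 115.4 25.0
rear b top 115.2 -9.1
wall front 110.0 -37.1
foll front 109.4 37.2
```

Request:
play_rows:
  translation:
    - [0,-0.015,0.5]
    - [0,0,0.45]
    - [0.3,0,0]
    - [0.2,0,0]
    - [0.15,0,0]
    - [0.1,0,0]
    - [0.1,0,0]
    - [0.1,0,0]
  twist:
    - [0,0,0]
    - [0,0,0]
    - [0,0,0]
    - [0,0,0]
    - [0,0,0]
    - [0,0,0]
    - [0,0,0]
    - [0,0,0]
  gripper: [-1,-1,-1,-1,-1,-1,-1,-1]

```text
time: 11.35
tool_pos: [0.5029, 0.1606, 0.2145]
ee_rot: [3.141, 0.002, -0.129]
wrist_force: [-2.6, -2.8, -0.3]
width: 0.0158
finger_force: 30.0
```

Request:
play_rows:
  translation:
    - [0.1,0,0]
    - [0.1,0,0]
    - [0.1,0,0]
    - [0.1,0,0]
  twist:
    - [0,0,0]
    - [0,0,0]
    - [0,0,0]
    - [0,0,0]
  gripper: [-1,-1,-1,-1]

```text
time: 11.75
tool_pos: [0.5176, 0.1572, 0.2132]
ee_rot: [3.136, 0.007, -0.13]
wrist_force: [-6.2, -7.3, -1.3]
width: 0.0156
finger_force: 30.2
```

```bash
python3 look.py 5 0 240 110 400
```

```text
11.75 [0.5176 0.1572 0.2132] [ 3.136  0.007 -0.13 ] [ 0.19  0.19  1.65 -0.    1.31  1.89]
2.5
```

View pics/z5.png

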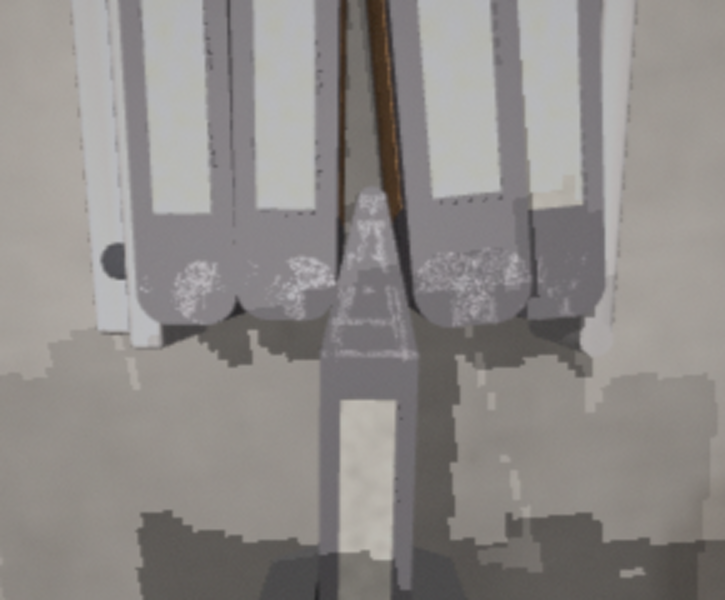

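The nose is well in, between case b at (300,300) and the tall case at (460,300). The left cases are already against the fixed wall, so the loose case must drift right by up to about 7 mm as it goes in.

Request:
play_rows:
  translation:
    - [0.03,0.04,0]
    - [0.1,0.04,0]
    - [0.1,0.04,0]
    - [0.1,0.03,0]
    - [0,0,0]
  twist:
    - [0,0,0]
    - [0,0,0]
    - [0,0,0]
    - [0,0,0]
    - [0,0,0]
  gripper: [-1,-1,-1,-1,-1]

```text
time: 12.3
tool_pos: [0.5318, 0.1507, 0.2146]
ee_rot: [3.141, -0.001, -0.13]
wrist_force: [-0.5, -2.2, -2.6]
width: 0.0162
finger_force: 30.0
```

Request:
play_rows:
  translation:
    - [0.1,0.02,0]
    - [0.1,0.01,0]
    - [0.1,0,0]
    - [0.1,0,0]
    - [0.1,0,0]
    - [0.1,0,0]
    - [0,0,0]
  twist:
    - [0,0,0]
    - [0,0,0]
    - [0,0,0]
    - [0,0,0]
    - [0,0,0]
    - [0,0,0]
    - [0,0,0]
  gripper: [-1,-1,-1,-1,-1,-1,-1]

```text
time: 13.0
tool_pos: [0.5557, 0.1469, 0.2149]
ee_rot: [-3.141, -0.002, -0.129]
wrist_force: [0.4, 0.8, -1.6]
width: 0.0162
finger_force: 30.0
```

```bash
python3 look.py 6 0 240 110 400
```

```text
13.0 [0.5557 0.1469 0.2149] [-3.141e+00 -2.000e-03 -1.290e-01] [0.16 0.25 1.57 0.   1.32 1.86]
2.5
```

View pics/z6.png

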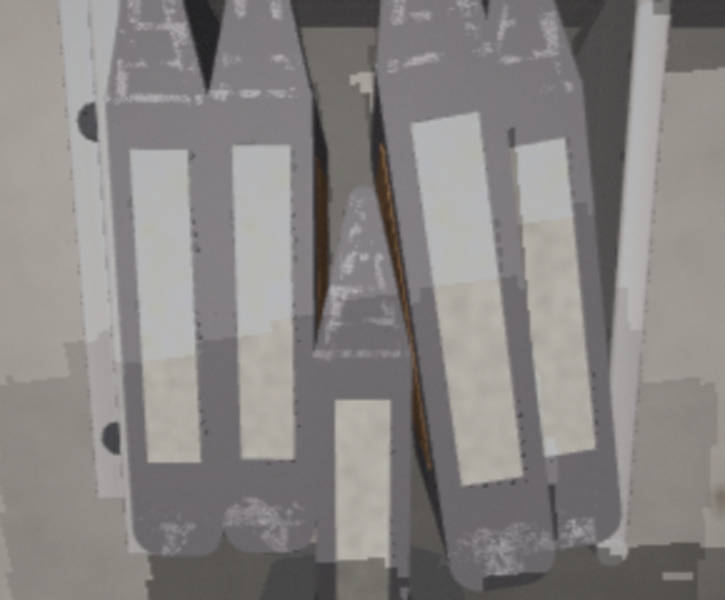

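```bash
python3 - <<'E'
from h import *
m=np.load('m6.npy',allow_pickle=True).item()
p=np.array([.465,.165]);ye=-.133;x=np.array([np.cos(ye),np.sin(ye)]);y=np.array([x[1],-x[0]])
for n,u,v,z in(('idx rear',500,590,.08),('idx rear L',452,565,.08),('b rear',270,552,.06),('c rear',585,546,.06),('fing',440,555,.015),('fing',450,580,.03),('nose',360,187,.062),('foll',615,560,.045),('shoulder',363,352,.062),('fence?',345,25,.045)):
  q=ray('wrist',(u/2.5+110,v/2.5),z,m)[:2]-p; print(n,(q@x*1e3).round(1),(q@y*1e3).round(1))
E
```

```text
idx rear 116.5 27.2
idx rear L 120.6 19.7
b rear 115.6 -10.2
c rear 117.0 45.5
fing 99.5 24.6
fing 99.0 25.4
nose 176.6 5.5
foll 109.1 56.0
shoulder 151.0 6.1
fence? 204.3 2.9
```

Request:
play_rows:
  translation:
    - [0.1,0,0]
    - [0.1,0,0]
    - [0.1,0,0]
    - [0,0,0]
  twist:
    - [0,0,0]
    - [0,0,0]
    - [0,0,0]
    - [0,0,0]
  gripper: [-1,-1,-1,-1]

```text
time: 13.45
tool_pos: [0.5674, 0.145, 0.2148]
ee_rot: [3.142, -0.001, -0.13]
wrist_force: [0.2, 1.4, -1.4]
width: 0.016
finger_force: 30.0
```

Request:
play_rows:
  translation:
    - [0,0,0]
    - [0,0,0]
    - [-0.2,0,0]
    - [-0.4,0,0]
    - [-0.4,0,0]
    - [0,0,0]
    - [0,0,0]
    - [0,0,0]
  twist:
    - [0,0,0]
    - [0,0,0]
    - [0,0,0]
    - [0,0,0]
    - [0,0,0]
    - [0,0,0]
    - [0,0,0]
    - [0,0,0]
  gripper: [-0.4,-0.4,-0.4,-0.4,-0.4,-1,-1,-1]

```text
time: 14.25
tool_pos: [0.5276, 0.1503, 0.215]
ee_rot: [-3.141, -0.001, -0.129]
wrist_force: [-0.3, -0.5, 0.1]
width: 0.0077
finger_force: 0.0
```

```bash
python3 look.py 7 0 240 110 400
```

```text
14.25 [0.5276 0.1503 0.215 ] [-3.141e+00 -1.000e-03 -1.290e-01] [ 0.17  0.2   1.63 -0.    1.31  1.87]
2.5
```

View pics/z7.png

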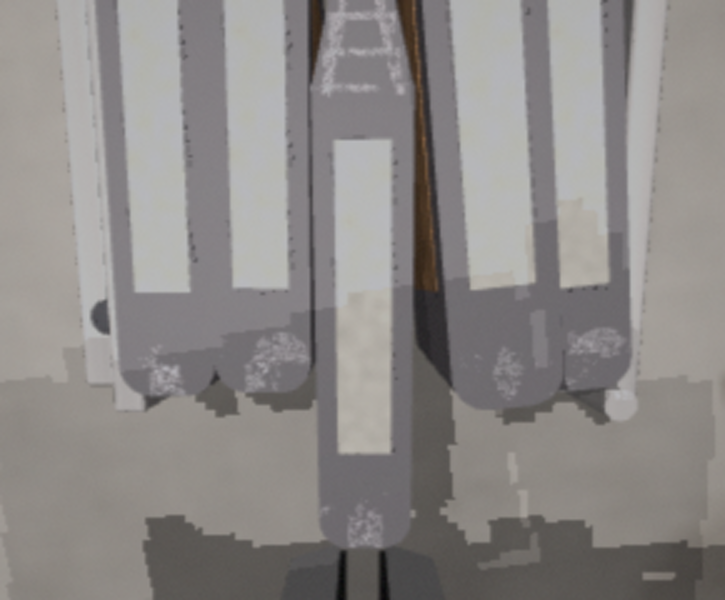

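The loose case is 73 mm in and upright, standing free of the fingers. Next I'll push its rear with closed fingers.

Request:
play_rows:
  translation:
    - [0.1,0,0]
    - [0.1,0,0]
    - [0.1,0,0]
    - [0.1,0,0]
    - [0.1,0,0]
    - [0.1,0,0]
  twist:
    - [0,0,0]
    - [0,0,0]
    - [0,0,0]
    - [0,0,0]
    - [0,0,0]
    - [0,0,0]
  gripper: [-1,-1,-1,-1,-1,-1]

```text
time: 14.9
tool_pos: [0.5512, 0.1473, 0.2145]
ee_rot: [-3.142, 0.001, -0.129]
wrist_force: [-1.3, 1.2, 0.4]
width: 0.0002
finger_force: 0.5
```

Request:
play_rows:
  translation:
    - [0.08,0,0]
    - [0.08,0,0]
    - [0.08,0,0]
    - [0.08,0,0]
  twist:
    - [0,0,0]
    - [0,0,0]
    - [0,0,0]
    - [0,0,0]
  gripper: [-1,-1,-1,-1]

```text
time: 15.3
tool_pos: [0.5638, 0.1456, 0.2146]
ee_rot: [-3.142, 0.0, -0.129]
wrist_force: [-0.2, -0.2, -0.0]
width: 0.0002
finger_force: 0.3
```

```bash
cat > st.py <<'E'
from h import *
o=robot.get_obs();q=o['tool_pos'][:2]-np.array([.465,.165]);ye=-.133;x=np.array([np.cos(ye),np.sin(ye)]);y=np.array([x[1],-x[0]])
print(o['time'],'adv',q@x*1e3,'lat',q@y*1e3,'F',o['wrist_force'][:2]@x,o['wrist_force'][:2]@y,o['width'])
E
python3 st.py;python3 - <<'E'
from h import *
save('wrist','w8.png');save('top','t8.png')
p=np.array([.465,.165]);ye=-.133;x=np.array([np.cos(ye),np.sin(ye)]);y=np.array([x[1],-x[0]])
for cam in('wrist','top'):
 for n in['new_case_mid','new_rear','index_case_mid','case_a_mid']:
  print(cam,n,[(((np.array(d['centre'])[:2]-p)@x*1e3).round(1),((np.array(d['centre'])[:2]-p)@y*1e3).round(1),round(d['score'],2)) for d in robot.spot_point(n,cam)][:4])
E
```

```text
15.3 adv 100.52757201025712 lat 6.0892726278272775 F -0.1891218292736297 0.17959402345153078 0.0001653463120622471
wrist new_case_mid []
wrist new_rear []
wrist index_case_mid [(np.float64(163.5), np.float64(14.2), 0.88)]
wrist case_a_mid [(np.float64(165.5), np.float64(-28.2), 0.63)]
top new_case_mid [(np.float64(160.0), np.float64(2.7), 0.62)]
top new_rear []
top index_case_mid []
top case_a_mid [(np.float64(164.3), np.float64(-28.6), 0.65)]
```

Request:
play_rows:
  translation:
    - [0.05,0,0]
    - [0.05,0,0]
    - [0.05,0,0]
  twist:
    - [0,0,0]
    - [0,0,0]
    - [0,0,0]
  gripper: [-1,-1,-1]

```text
time: 16.1
tool_pos: [0.5695, 0.1449, 0.2147]
ee_rot: [-3.142, 0.001, -0.129]
wrist_force: [-5.4, 2.1, 1.1]
width: 0.0006
finger_force: 2.8
```

```bash
python3 st.py; python3 - <<'E'
from h import *
# where is the case rear / finger front in wrist picture: print a column profile
save('wrist','w9.png');m=robot.camera_model('wrist')
g=cv2.cvtColor(cv2.imread('pics/w9.png'),cv2.COLOR_BGR2GRAY);h=cv2.cvtColor(cv2.imread('pics/w8.png'),cv2.COLOR_BGR2GRAY)
print(g[180:240,256]);print(h[180:240,256])
p=np.array([.465,.165]);ye=-.133;x=np.array([np.cos(ye),np.sin(ye)])
for v in(190,200,210,215,220,225):print(v,(ray('wrist',(256,v),.06,m)[:2]-p)@x)
E
```

```text
16.1 adv 106.20290741719522 lat 6.057575535420854 F -5.645798252588145 -1.3594632415748573 0.0006227004346111755
[167 165 163 163 164 165 169 171 172 171 171 169 168 168 170 169 169 168
 167 168 170 170 170 169 169 167 167 168 167 169 170 173 172 165 113 102
 104 103 102 103  99  67  63  61  61  63  62  64  61  63  59  61  61  63
  61  63  62  61  61  62]
[167 165 162 163 163 166 169 170 171 170 169 167 168 168 169 169 168 168
 167 168 169 169 170 169 168 166 165 166 165 168 169 172 170 150 110 102
 102 102 103 103 102 101  96  67  63  62  63  61  61  62  60  61  60  61
  63  63  61  61  61  62]
190 0.14325708583164054
200 0.13879070027402643
210 0.13425444347287613
215 0.13195959897624077
220 0.12964666292480684
225 0.12731542053302566
```

```bash
python3 - <<'E'
from h import *
a=cv2.imread('pics/w9.png');z=cv2.imread('pics/w7.png')
print('w9 case',a[217,256],'dark',a[226,256],a[235,256]);print('w7 case',z[190,256],'finger',z[226,247],z[230,266])
g=cv2.cvtColor(a,cv2.COLOR_BGR2GRAY);print(g[236:300:2,256]);
for v in(217,224,232,240,246,252,258):print(v,g[v,228:288:2])
m=np.load('m7.npy',allow_pickle=True).item()
p=np.array([.465,.165]);ye=-.133;x=np.array([np.cos(ye),np.sin(ye)])
for v in(181,182,219):print(v,(ray('wrist',(256,v),.06,m)[:2]-p)@x)
E
```

```text
w9 case [104 101 105] dark [64 61 64] [64 62 64]
w7 case [110 107 111] finger [23 22 23] [73 74 74]
[62 61 61 63 62 63 62 30 27 25 24 27 28 30 30 31 29 32 30 30 30 28 29 34
 33 35 34 29 32 45 50 55]
217 [105 102 103  99  50  99 103 102 104 103 103 103 102 103 103 104 103 103
 103 103 103 102 102  89  86  61  47  63  56  96]
224 [101 101  99  63  41  61  64  61  61  62  64  61  63  61  61  63  64  62
  62  64  62  63  63  69  71  85  51  42  49  95]
232 [102  77  68  67  50  62  61  62  63  62  63  63  62  62  61  61  63  61
  62  62  60  61  61  69  70  73  81  44  37  51]
240 [61 61 63 59 69 63 62 62 62 60 62 62 62 63 61 60 62 60 62 62 63 62 63 70
 70 69 75 82 44 43]
246 [64 61 64 70 70 70 67 63 61 62 60 61 61 62 63 62 62 62 62 63 63 66 71 70
 72 69 71 81 69 40]
252 [70 71 70 70 69 71 68 70 69 69 70 68 18 45 27 30 70 69 71 71 70 71 70 70
 69 70 68 70 82 54]
258 [19 15 17 15 19 13 19 17 18 19 44 66 17 44 27 21 67 24 20 21 11 18 14 14
 13 14 15 20 13 18]
181 0.10534022045672141
182 0.10490092055593382
219 0.08816683801594878
```

Request:
play_rows:
  translation:
    - [0.03,0,0]
    - [0.02,0,0]
    - [0,0,0]
  twist:
    - [0,0,0]
    - [0,0,0]
    - [0,0,0]
  gripper: [-1,-1,-1]

```text
time: 16.45
tool_pos: [0.5702, 0.1449, 0.214]
ee_rot: [3.141, 0.006, -0.129]
wrist_force: [-7.6, 0.9, 2.7]
width: 0.0003
finger_force: 3.5
```

```bash
python3 st.py; python3 - <<'E'
from h import *
save('wrist','w10.png');m=robot.camera_model('wrist')
g=cv2.cvtColor(cv2.imread('pics/w10.png'),cv2.COLOR_BGR2GRAY)
for u in (175,190,205,215,222,228,235,246,256,266):print(u,g[205:262:2,u])
E
```

```text
16.45 adv 106.96659121685134 lat 5.960370405864297 F -7.682469019918623 0.10609949345408087 0.00026719556868364924
175 [166 168 170 170 172 167 103 102 102 103 103 103 103 124 124 115  73  62
  62  60  62  61  61  70 105  99  24  14  20]
190 [119 117 117 124 123 129 105 103 103 104 102 102 103 104 107 110  63  63
  62  62  62  62  61  69  85  84  23  14  16]
205 [112 113 112 109 110 103 102 104 103 103 103 103 103 110 105  72  64  63
  62  60  59  62  78  88 101  97  22  15  12]
215 [166 170 172 171 168 112 103 103 103 103 101 102 102 126 136  60  62  61
  64  62  61  62  62  84  86  80  25  17  18]
222 [170 168 165 169 167  95 102 102 103 103 102 103 108 105 120 117 128  63
  62  62  61  62  60  81  85  81  22  15  16]
228 [106 106 105 105 106 103 102 102 103 101 101 102 100 122 118 101  68  63
  62  61  60  62  64  70  70  66  22  17  16]
235 [63 63 63 64 68 69 70 70 67 67 49 51 55 53 53 57 57 62 64 70 69 71 71 68
 70 67 19 16 16]
246 [165 163 163 170 169 111 102 100 102  68  63  61  61  61  62  61  63  61
  63  63  62  62  62  71  71  67  21  14  14]
256 [168 167 168 171 169 107 103 104  98  62  59  61  62  62  62  62  62  62
  63  63  61  61  59  28  22  25  23  26  29]
266 [118 115 119 117 118 104 101 101  68  64  63  63  63  62  62  63  62  62
  64  61  61  62  65  69  71  67  16  15  16]
```

Request:
play_rows:
  translation:
    - [0.05,0,0]
    - [0.03,0,0]
    - [0,0,0]
  twist:
    - [0,0,0]
    - [0,0,0]
    - [0,0,0]
  gripper: [-1,-1,-1]

```text
time: 16.8
tool_pos: [0.5716, 0.1449, 0.2133]
ee_rot: [3.14, 0.013, -0.129]
wrist_force: [-14.3, 1.8, 6.5]
width: 0.0005
finger_force: 7.1
```

```bash
python3 st.py; python3 - <<'E'
from h import *
save('wrist','w11.png');save('top','t11.png')
a=[cv2.cvtColor(cv2.imread('pics/w%d.png'%i),cv2.COLOR_BGR2GRAY).astype(float) for i in(10,11)]
# subpixel row of label end (crossing 135) per case
for nm,us in(('a',range(168,180)),('b',range(210,222)),('new',range(248,262)),('idx',range(285,300))):
  for g in a:
    r=[]
    for u in us:
      c=g[195:240,u]; k=[i for i in range(len(c)-1) if c[i]>=135>c[i+1]]
      if k:r.append(195+k[0]+(c[k[0]]-135)/(c[k[0]]-c[k[0]+1]))
    print(nm,np.round(np.median(r),2) if r else None,len(r),end=' | ')
  print()
p=np.array([.465,.165]);ye=-.133;x=np.array([np.cos(ye),np.sin(ye)]);y=np.array([x[1],-x[0]])
for cam in('wrist','top'):
 for n in['new_case_mid','new_rear','new_nose','index_case_mid','case_a_mid','case_c_mid']:
  print(cam,n,[(((np.array(d['centre'])[:2]-p)@x*1e3).round(1),((np.array(d['centre'])[:2]-p)@y*1e3).round(1),round(d['score'],2)) for d in robot.spot_point(n,cam)][:4])
E
```

```text
16.8 adv 108.31938039933158 lat 5.836705383756527 F -14.434024247461931 0.06962336486531018 0.00048481139021454354
a 215.58 12 | a 216.79 12 | 
b 214.4 12 | b 215.41 12 | 
new 214.15 14 | new 215.16 14 | 
idx 230.57 6 | idx 227.44 6 | 
wrist new_case_mid [(np.float64(167.8), np.float64(2.0), 0.72)]
wrist new_rear []
wrist new_nose [(np.float64(217.3), np.float64(3.6), 0.88)]
wrist index_case_mid [(np.float64(214.8), np.float64(-34.9), 0.22)]
wrist case_a_mid [(np.float64(162.0), np.float64(-24.7), 0.56)]
wrist case_c_mid [(np.float64(166.6), np.float64(-7.9), 0.63), (np.float64(165.9), np.float64(40.5), 0.4)]
top new_case_mid []
top new_rear []
top new_nose [(np.float64(213.5), np.float64(4.5), 0.47)]
top index_case_mid [(np.float64(217.3), np.float64(-32.3), 0.46)]
top case_a_mid [(np.float64(162.6), np.float64(-28.0), 0.53)]
top case_c_mid []
```

The loose case is home: its level matches b's to within 0.2 mm, and the push force rose without further movement. I'll back off and go round to the follower's right face.

Request:
play_rows:
  translation:
    - [-0.3,0,0]
    - [-0.7,0,0]
    - [0,0.75,0]
    - [0,0.75,0]
    - [0,0.75,0]
    - [0.75,0,0]
    - [0.75,0,0]
    - [0.75,0,0]
  twist:
    - [0,0,0]
    - [0,0,0]
    - [0,0,0]
    - [0,0,0]
    - [0,0,0]
    - [0,0,0]
    - [0,0,0]
    - [0,0,0]
  gripper: [-1,-1,-1,-1,-1,-1,-1,-1]

```text
time: 18.3
tool_pos: [0.6138, 0.0478, 0.2152]
ee_rot: [-3.142, -0.003, -0.13]
wrist_force: [-0.2, 0.2, 0.2]
width: 0.0001
finger_force: 0.0
```

```bash
python3 st.py; python3 - <<'E'
from h import *
save('wrist','w12.png');save('top','t12.png');save('scene','s12.png')
p=np.array([.465,.165]);ye=-.133;x=np.array([np.cos(ye),np.sin(ye)]);y=np.array([x[1],-x[0]])
for cam in('wrist','top','scene'):
 for n in['new_case_mid','new_nose','new_rear','index_case_mid','case_a_mid','case_c_mid']:
  print(cam,n,[(((np.array(d['centre'])[:2]-p)@x*1e3).round(1),((np.array(d['centre'])[:2]-p)@y*1e3).round(1),round(d['score'],2)) for d in robot.spot_point(n,cam)][:4])
E
```

```text
18.3 adv 163.077365476661 lat 96.42988909733683 F -0.2514947156920787 -0.19665654873543767 8.436766508294381e-05
wrist new_case_mid []
wrist new_nose [(np.float64(217.1), np.float64(7.1), 0.93)]
wrist new_rear []
wrist index_case_mid [(np.float64(167.3), np.float64(18.1), 0.58)]
wrist case_a_mid []
wrist case_c_mid []
top new_case_mid [(np.float64(137.8), np.float64(-220.8), 0.75), (np.float64(162.2), np.float64(4.2), 0.62)]
top new_nose []
top new_rear [(np.float64(115.2), np.float64(5.3), 0.55)]
top index_case_mid []
top case_a_mid [(np.float64(166.6), np.float64(-28.2), 0.73)]
top case_c_mid [(np.float64(163.2), np.float64(-9.0), 0.64)]
scene new_case_mid [(np.float64(162.1), np.float64(8.4), 0.68)]
scene new_nose []
scene new_rear [(np.float64(216.6), np.float64(-34.7), 0.69)]
scene index_case_mid [(np.float64(162.9), np.float64(25.6), 0.9)]
scene case_a_mid [(np.float64(161.0), np.float64(-27.1), 0.75)]
scene case_c_mid []
```

Request:
play_rows:
  translation:
    - [0,-0.2,0]
    - [0,-0.2,0]
    - [0,-0.1,0]
    - [0,-0.05,0]
    - [0,-0.05,0]
    - [0,0,0]
  twist:
    - [0,0,0]
    - [0,0,0]
    - [0,0,0]
    - [0,0,0]
    - [0,0,0]
    - [0,0,0]
  gripper: [-1,-1,-1,-1,-1,-1]

```text
time: 19.95
tool_pos: [0.6158, 0.0726, 0.2147]
ee_rot: [-3.142, -0.0, -0.129]
wrist_force: [-0.2, 0.1, -0.5]
width: 0.0006
finger_force: 0.0
```

Request:
play_rows:
  translation:
    - [0,-0.05,0]
    - [0,-0.05,0]
    - [0,0,0]
  twist:
    - [0,0,0]
    - [0,0,0]
    - [0,0,0]
  gripper: [-1,-1,-1]

```text
time: 20.25
tool_pos: [0.6163, 0.0761, 0.2147]
ee_rot: [3.141, -0.0, -0.129]
wrist_force: [0.2, -0.8, 0.1]
width: 0.0006
finger_force: 0.6
```

```bash
python3 st.py
```

```text
20.25 adv 161.7914728815736 lat 68.03901307159623 F 0.29949897189403524 0.7997813049288244 0.0006122265223132736
```

Request:
play_rows:
  translation:
    - [0,-0.04,0]
    - [0,-0.04,0]
    - [0,0,0]
  twist:
    - [0,0,0]
    - [0,0,0]
    - [0,0,0]
  gripper: [-1,-1,-1]

```text
time: 20.55
tool_pos: [0.6167, 0.0795, 0.2147]
ee_rot: [3.141, -0.0, -0.129]
wrist_force: [-0.4, -1.7, -0.0]
width: 0.0006
finger_force: 0.9
```

Request:
play_rows:
  translation:
    - [0,-0.03,0]
    - [0,-0.03,0]
    - [0,0,0]
  twist:
    - [0,0,0]
    - [0,0,0]
    - [0,0,0]
  gripper: [-1,-1,-1]

```text
time: 20.85
tool_pos: [0.617, 0.0809, 0.2147]
ee_rot: [3.139, 0.0, -0.129]
wrist_force: [-1.1, -5.4, 0.7]
width: 0.0005
finger_force: 2.8
```

```bash
python3 st.py
```

```text
20.85 adv 161.80724301158943 lat 63.177773221126444 F -0.4255250545411049 5.484204066072867 0.0005150609626557979
```

Request:
play_rows:
  translation:
    - [0,-0.03,0]
    - [0,-0.03,0]
    - [0,0,0]
  twist:
    - [0,0,0]
    - [0,0,0]
    - [0,0,0]
  gripper: [-1,-1,-1]

```text
time: 21.15
tool_pos: [0.6172, 0.0817, 0.2148]
ee_rot: [3.135, 0.001, -0.13]
wrist_force: [-2.2, -10.9, 1.9]
width: 0.0005
finger_force: 5.5
```

```bash
python3 st.py; python3 - <<'E'
from h import *
save('wrist','w13.png');save('top','t13.png');save('scene','s13.png')
p=np.array([.465,.165]);ye=-.133;x=np.array([np.cos(ye),np.sin(ye)]);y=np.array([x[1],-x[0]])
for cam in('wrist','top','scene'):
 for n in['new_case_mid','new_nose','new_rear','index_case_mid','case_a_mid','case_c_mid']:
  print(cam,n,[(((np.array(d['centre'])[:2]-p)@x*1e3).round(1),((np.array(d['centre'])[:2]-p)@y*1e3).round(1),round(d['score'],2)) for d in robot.spot_point(n,cam)][:4])
E
```

```text
21.15 adv 161.87955249007072 lat 62.35885845918632 F -0.7081364231418528 11.09795342745244 0.0005353034213463265
wrist new_case_mid []
wrist new_nose [(np.float64(217.1), np.float64(4.3), 0.81)]
wrist new_rear []
wrist index_case_mid [(np.float64(166.6), np.float64(16.2), 0.77), (np.float64(167.3), np.float64(38.6), 0.15)]
wrist case_a_mid []
wrist case_c_mid [(np.float64(165.1), np.float64(17.8), 0.48)]
top new_case_mid []
top new_nose []
top new_rear [(np.float64(117.4), np.float64(3.7), 0.54)]
top index_case_mid []
top case_a_mid []
top case_c_mid []
scene new_case_mid [(np.float64(162.9), np.float64(4.3), 0.51)]
scene new_nose []
scene new_rear [(np.float64(114.0), np.float64(7.0), 0.5), (np.float64(137.9), np.float64(-217.5), 0.26)]
scene index_case_mid [(np.float64(161.7), np.float64(22.8), 0.77)]
scene case_a_mid [(np.float64(161.7), np.float64(-29.3), 0.66), (np.float64(165.6), np.float64(6.4), 0.51)]
scene case_c_mid [(np.float64(168.7), np.float64(-13.0), 0.39)]
```

Request:
play_rows:
  translation:
    - [0,0.2,0]
    - [0,0.3,0]
    - [-0.8,0,0]
    - [-0.8,0,0]
    - [-0.8,0,0]
    - [0,-0.85,0]
    - [0,-0.85,0]
    - [0,0,0]
  twist:
    - [0,0,0]
    - [0,0,0]
    - [0,0,0]
    - [0,0,0]
    - [0,0,0]
    - [0,0,0]
    - [0,0,0]
    - [0,0,0]
  gripper: [-1,-1,-1,-1,-1,-1,-1,-1]

```text
time: 23.0
tool_pos: [0.5281, 0.147, 0.2151]
ee_rot: [-3.138, -0.001, -0.125]
wrist_force: [0.1, -0.4, -1.1]
width: 0.0005
finger_force: 0.0
```

```bash
python3 st.py; python3 - <<'E'
from h import *
np.set_printoptions(linewidth=220)
m=robot.camera_model('wrist');save('wrist','w14.png');np.save('m14.npy',m,allow_pickle=True)
a=cv2.imread('pics/w14.png')
p=np.array([.465,.165]);ye=-.133;x=np.array([np.cos(ye),np.sin(ye)]);y=np.array([x[1],-x[0]])
loc=lambda u,v,z:((ray('wrist',(u,v),z,m)[:2]-p)@np.array([x,y]).T*1e3).round(1)
g=cv2.cvtColor(a,cv2.COLOR_BGR2GRAY)
t=((g>138)*255).astype(np.uint8);n,lab,st,ce=cv2.connectedComponentsWithStats(t)
for i in range(1,n):
  X,Y,w,h,A=st[i]
  if 400<A<6000 and Y<200:
    c=cv2.findContours((lab==i).astype(np.uint8),cv2.RETR_EXTERNAL,cv2.CHAIN_APPROX_NONE)[0][0]
    b=cv2.boxPoints(cv2.minAreaRect(c)); b=b[np.argsort(b[:,1])]
    print(st[i],'low end',loc(*b[2:].mean(0),.06),'hi',loc(*b[:2].mean(0),.06),'z80 low',loc(*b[2:].mean(0),.08))
for v in(30,80,120):print(v,g[v,140:380:2])
for u in range(160,360,8):print(u,g[110:200:3,u])
E
```

```text
23.0 adv 64.96793877904699 lat 9.446837550127691 F 0.15098989063153775 0.41893997513701503 0.0005472465411845246
[ 150    0   30  119 2813] low end [132.1 -26.6] hi [176.2 -26.7] z80 low [132.6 -21.3]
[ 192    0   28  118 2807] low end [132.8 -10.4] hi [176.2 -10.6] z80 low [133.1  -7.5]
[ 235    0   25  118 2802] low end [133.    5.7] hi [176.1   5.6] z80 low [133.3   6.2]
[ 279    0   31  119 3307] low end [132.6  23.9] hi [176.4  23.8] z80 low [133.   21.7]
[ 316    0   29  118 2451] low end [133.1  37.8] hi [176.6  38. ] z80 low [133.4  33.6]
30 [172 166 122 122 121 122 166 176 176 175 174 175 175 176 177 176 176 174 131 124 124 124 125 124 125 124 128 171 175 175 175 176 176 176 176 176 177 176 174 128 125 126 126 126 125 125 125 129 171 177 176 176 175 176
 177 176 177 177 177 172 114 121 124 121  82 114 123 125 123 122 139 176 176 175 176 175 175 176 176 176 176 176 176 177 155 122 120 119 119 121 138 176 175 174 175 175 175 176 177 176 176 161 117 117 117 121 167 168
 147 151 151 151 150 151 151 150 149 148 147 147]
80 [176 175 168 156 125 125 124 130 175 179 179 179 179 179 
[... 3364 characters left out ...]
7 104 103  98  80  83  84  84  92 134 136 135 135 135 135 135 132 131]
320 [170 173 178 110 111 111 111 121 121 122 106 126 111 106 123 107 104  86 125 135 135 135 135 136 138 136 135 136 135 135]
328 [166 169 173 102 105 105 106 105 106 112 107 111 136 110 108 110 113  76 134 137 135 136 137 136 136 135 135 135 135 135]
336 [163 165 167 106 104 105 105 105 105 119 113 114 124 105 105 105 113 161 164 158  90 137 137 138 136 138 134 132 134 135]
344 [106 106 107 110 109 104 121 132 143 150 154 153 156 159 158 159 166 175 162 163 139 135 134 134 136 137 134 132 132 133]
352 [156 157 157 157 157 157 158 158 157 156 155 155 156 156 157 146 144 142 137 135 136 133 135 134 135 134 133 132 132 131]
```

The numbers show all five labels parallel at a 16.1 mm pitch with rear ends level to within 1 mm, and no gap at the follower. I'll lift clear and hand in.

Request:
play_rows:
  translation:
    - [-0.3,0,0]
    - [0,0,-0.8]
    - [0,0,-0.8]
    - [0,0,-0.8]
    - [0,0,0]
    - [0,0,0]
  twist:
    - [0,0,0]
    - [0,0,0]
    - [0,0,0]
    - [0,0,0]
    - [0,0,0]
    - [0,0,0]
  gripper: [-1,-1,-1,-1,-1,-1]

```text
time: 23.65
tool_pos: [0.5161, 0.1449, 0.3111]
ee_rot: [-3.141, -0.001, -0.13]
wrist_force: [-0.6, -0.1, -0.3]
width: 0.0002
finger_force: 0.0
```

```bash
python3 - <<'E'
from h import *
print(robot.get_obs()['wrist_force']); print(robot.close_job())
E
```

```text
[-0.64529818 -0.07436893 -0.30819517]
the job is handed in; nothing more can be done
None
```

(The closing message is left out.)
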